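# Hold the round clasp plate down in the swing-arm jig

### The job

With one finger, push the jig's swing arm round, plunger still up, until the foot hangs over the middle of the round brass plate, and let it come to rest there. Then press the plunger's cap down until the foot sits on that plate, and back away, leaving the plate clamped. Nothing is to be picked up: do not shift or lift any of the four brass pieces, do not put the foot down anywhere else, and leave the things around the jig where they are.

Things in the scene. Friction and masses are not known exactly. Their poses are not given: they have to be found in the camera images.
- jig: hold-down jig, bolted to the bench: grey plate 275 x 420 mm, 14 mm thick. Origin on the axis of its pivot post, at bench level; axes: z up, the plate reaches from 235 mm on the -x side to 40 mm on the +x side, and 210 mm either way in y. The post (radius 22 mm, with a hub of radius 27 mm topping out 116 mm above the bench) carries the swing arm.
- swing_arm (a joint): angle of the level swing arm about the vertical pivot, rad, positive counter-clockwise seen from above, range -1.25 to 1.25. At 0 the arm points along the jig's -x. A stiff pivot: it takes about 2 to 3 N at 110 mm from the axis to turn it, and it stays where it is left.
- push_bar (a point): point in the middle of the arm's square aluminium bar, 110 mm from the pivot axis, 97 mm above the bench. The bar is 20 mm wide, underside 87 mm and top 107 mm above the bench, free to push on from 30 to 160 mm from the axis; at 180 mm it carries a round boss (radius 17 mm, from 83 to 111 mm above the bench) with the plunger through it.
- plunger (a joint): travel of the vertical plunger, m: 0 fully raised, growing as it is pushed down. It takes about 4 N and stays where it is left. On any of the brass pieces the foot arrives at 0.026.
- foot (a point): centre of the underside of the plunger's rubber foot (radius 12 mm), 50 mm above the bench when raised. 180 mm from the pivot axis.
- cap (a point): centre of the top of the plunger's flat black cap (radius 21 mm, 10 mm thick), 148 mm above the bench when raised, straight above the foot.
- round_plate: the round brass clasp plate, a plain disc 44 mm in diameter, 10 mm thick, loose on the jig's plate. Origin at the centre of its underside, 14 mm above the bench. It lies on the circle that the foot travels (180 mm from the pivot, within about 4 mm), at one of four places, near 0.4 or 0.9 rad to either side of the jig's -x direction.
- square_plate: square brass plate 38 x 38 x 10 mm, loose, in another of the four places; origin at the centre of its underside
- strap_bar: oblong brass bar 56 x 20 x 10 mm, loose, in another of the four places; origin at the centre of its underside
- corner_piece: L-shaped brass corner 44 x 44 x 10 mm, legs 17 mm wide, loose, in another of the four places; origin under the middle of its outline
- dye_bottle: small amber bottle, 38 mm in diameter, 78 mm tall, standing on the bench beside the jig; origin under its centre
- dye_jar: amber jar, 50 mm in diameter, 58 mm tall, standing beside the jig; origin under its centre
- wax_tin: aluminium tin, 64 mm in diameter, 30 mm tall, beside the jig; origin under its centre
- burnish_block: wooden block 55 x 38 x 28 mm, beside the jig; origin under its centre
- brush: brush, 160 mm long, lying beside the jig
There are look-alikes about, which are no part of the job. Leave any black or green look-alike of the round_plate alone.

How it is judged:
On the way, in this order (a step that is already met when the one before it is completed fails the run):
1. the swing arm rests with its foot over the middle of the round plate (within 10 mm), plunger still up (horizontal distance between foot and round_plate below 0.01 m and value of joint plunger below 0.006 m and velocity of joint swing_arm between -0.05 and 0.05 rad/s), for 0.2 s.
2. the plunger is down on the round plate (horizontal distance between foot and round_plate below 0.01 m and value of joint plunger above 0.0245 m), for 0.2 s.
At the end, for the whole second after the job is handed in: The foot sits on the round plate (plunger pushed down by more than 24.5 mm, so no gap over 1.5 mm), its axis within 10 mm of the plate's centre; the plate lies still, within 8 mm of where it started (all of step 2 and distance of round_plate from where it was at the start of the episode below 0.008 m and linear speed of round_plate below 0.02 m/s); the robot touches nothing.
It fails at once if the plunger is pushed down more than 12 mm while its foot is over 15 mm from the middle of the round plate (value of joint plunger above 0.012 m and not (horizontal distance between foot and round_plate below 0.015 m)).
It fails at once if a brass piece is shifted or lifted by more than 8 mm (distance of any of square_plate, round_plate, strap_bar, corner_piece from where it was at the start of the episode above 0.008 m).
It fails at once if something standing around the jig is moved by more than 20 mm (distance of any of dye_bottle, dye_jar, wax_tin, burnish_block, brush from where it was at the start of the episode above 0.02 m).
It also fails if it takes over 48 s, if anything falls off the work surface, if the arm or the gripper's body presses on something with over 40 N, if the wrist force passes 120 N, or if a joint passes its speed limit or range.

### The arm

A 7-joint arm with a two-finger parallel gripper is mounted at the origin on the work surface. World frame = base frame: x ahead of the robot, y to its left, z up, the work surface at z = 0. Lengths are in m, angles in rad, forces in N, time in s.
With the tool pointing down it reaches from about 0.425 to 0.825 m from the base axis. Payload 3.6 kg.
Tool frame: the origin (TCP) lies between the finger pads; the fingertips stand arm.finger_overhang ahead of it and the grasp point (between the pads) lies 5 mm behind it (arm.finger_overhang is the distance from the TCP to the fingertips, in m); z points along the fingers, y is the direction in which the jaws open and shut (so a half turn about z gives the same grasp; the last joint's range is limited). The gripper opens to 85 mm and grips with 20 to 120 N. Pads are 22 mm wide; open, the fingers measure 114 mm over their backs; the gripper's body (76 mm by 85 mm) begins 54 mm behind the grasp point. The pads swing forward as they close: fully open they stand 13 mm farther back than shut.
Start: joints at [-1.325, 0.615, -0.013, 1.423, 0.008, 1.103, -0.04], TCP at [0.175, 0.626, 0.245] pointing down, gripper open.
Joint ranges: [-3.12, 3.12], [-0.3, 2.06], [-1.34, 1.32], [0.26, 2.42], [-1.36, 4.5], [0.01, 1.98], [-2.84, 2.84]. Speed limits (rad/s): [2.79, 2.79, 3.14, 3.14, 3.14, 3.14, 3.14].

### API

Orientations are given as a unit quaternion [w, x, y, z].
In Python, from bench import status, eyes, arm gives the robot as it stands. The module is installed in compiled form; this text tells all that it offers.
- The arm moves only by the tool step_arm, never from a script. Its argument "series" is a list of rows, each a list of 7 numbers: the shift along the tool's x, y, z in cm, then the turn, a rotation vector about the tool's x, y, z in rad, then the finger opening in cm, from 0 to 8.54. A call has 1 to 10 rows; each row shifts and turns the pose as measured when the row begins, along the tool's axes as they then stand; what a row does not reach is not made up. A row lasts 1/12 s, in which the tool goes at most 41.7 mm and 7.16 degrees, less where a joint would pass 70% of its speed; a pose out of reach is approached as far as the arm can. A call is refused whole if a number of a shift passes 4.17 or a number of a turn 0.125, either way. A call with a gripper value outside its range is refused whole. The fingers move at their own pace and stop on an object; the grip force is fixed at half the most. Time passes only in rows, so rows that do not move let the fingers close. It gives the time, the measured TCP pose, the force and the opening at its end, in the units of the state.
- status.sense(): the state, without advancing time (a new reading comes with each control period).
- eyes.camera(name): name is "side" or "top" or "wrist"; returns a dict with "color" (384x512x3 uint8, red, green, blue), "z_map" (384x512 float32, m along the optical axis (not along the pixel's ray), 0 where there is no reading), "mtx" (3x3 intrinsics, pixels), "dist" ([k1, k2, p1, p2, k3] as OpenCV has them; the pictures are not rectified), "R" (3x3) and "t" (3): a world point X has camera coordinates R X + t; the wrist camera has in their place "T_tool_cam" (4x4, takes a point from camera to tool coordinates, whose origin is the TCP and whose axes are the flange's). Camera axes: x right, y down, z forward; pixel columns grow to the right and rows downward; lengths in m; the calibration is good to about 2 mm. A picture is of the moment at which its call begins: read the wrist's pose just before it.
- arm.close_job(): hands the job in, once; it reports no verdict.
The state is a dict: "clock": time; "joints": joint angles; "dq": joint speeds; "joint_torque": joint torques, N m; "eef_pos": TCP position; "ee_rot": TCP orientation; "force": force on the tool from outside, world axes, zero at the start; "moment": the same for the moment, N m; "width": opening from 0.0 (shut) to 1.0 (fully open).
Only numpy, scipy, OpenCV 4.12 (cv2) and the standard library are available. Lean on these libraries where they do the work, as an engineer would, in place of code of your own. Each camera call takes 0.05 s, during which the arm holds its last target.

## Working session

There is one attempt and no reset: what is moved stays moved. The work goes in short steps, Python scripts to look and compute and a tool call to move; the robot and the scene stay as the last step left them, time stands still between calls to the robot, and variables do not carry over. Pictures are saved under pics/ and viewed, and the job is handed in when it is done.

Besides the shell and the picture viewer there is one more tool, called as name(argument=value, ...), one argument or row to a line, values as JSON. step_arm: Moves the arm, as the interface text tells. Its arguments: {"type":"object","properties":{"series":{"type":"array","items":{"type":"array","items":{"type":"number"}}}},"required":["series"]}

```bash
mkdir -p pics; cat > h.py <<'E'
import numpy as np, cv2, pickle
from bench import status, eyes, arm
def snap(n):
    s=status.sense(); c=eyes.camera(n); pickle.dump((s,c),open(f'{n}.pkl','wb')); return s,c
E
python3 - <<'E'
from h import *
for n in('top','side'):
    s,c=snap(n); cv2.imwrite(f'pics/{n}1.png',cv2.resize(c['color'][:,:,::-1],(800,600),interpolation=cv2.INTER_CUBIC))
    print(n,c['mtx'],c['dist'],c['R'],c['t'])
print(s, [a for a in dir(arm) if a[0]!='_'], arm.finger_overhang)
E
```

```text
top [[490.18053971   0.         251.89484618]
 [  0.         490.18053971 182.1976997 ]
 [  0.           0.           1.        ]] [-0.03955119  0.          0.          0.          0.        ] [[ 0.02631474 -0.99964903 -0.00305761]
 [-0.98020482 -0.02520224 -0.19637558]
 [ 0.1962296   0.00816465 -0.98052398]] [0.00965098 0.57968955 1.15369677]
side [[486.16595297   0.         256.2290544 ]
 [  0.         486.16595297 193.16960344]
 [  0.           0.           1.        ]] [-0.0673228  0.         0.         0.         0.       ] [[ 0.92713969 -0.37458619 -0.00985868]
 [-0.2457542  -0.5879849  -0.77063522]
 [ 0.28287255  0.71690931 -0.63720026]] [-0.48594906  0.23939864  1.38727846]
{'clock': 0.05, 'joints': array([-1.32451219,  0.61592305, -0.01264078,  1.42487203,  0.00810225,
        1.103398  , -0.04041837]), 'dq': array([ 0.00010494, -0.00139231, -0.00030725, -0.00278198, -0.00057415,
        0.00182085,  0.00083786]), 'joint_torque': array([ 6.72516380e-04, -4.70822990e+01,  2.60416595e-01, -1.71779108e+01,
        1.01319616e-02,  5.72452467e-03,  4.64194315e-06]), 'eef_pos': array([0.17490427, 0.62528287, 0.24414444]), 'ee_rot': array([-1.61271963e-04,  1.35935336e-01,  9.90716891e-01, -1.26497225e-03]), 'force': array([-0.09243545,  1.2342754 ,  0.60960427]), 'moment': array([-0.02688478, -0.01910842,  0.01289725]), 'width': 0.9997288646590301} ['IKError', 'close_job', 'finger_overhang'] 0.014
```

View pics/top1.png

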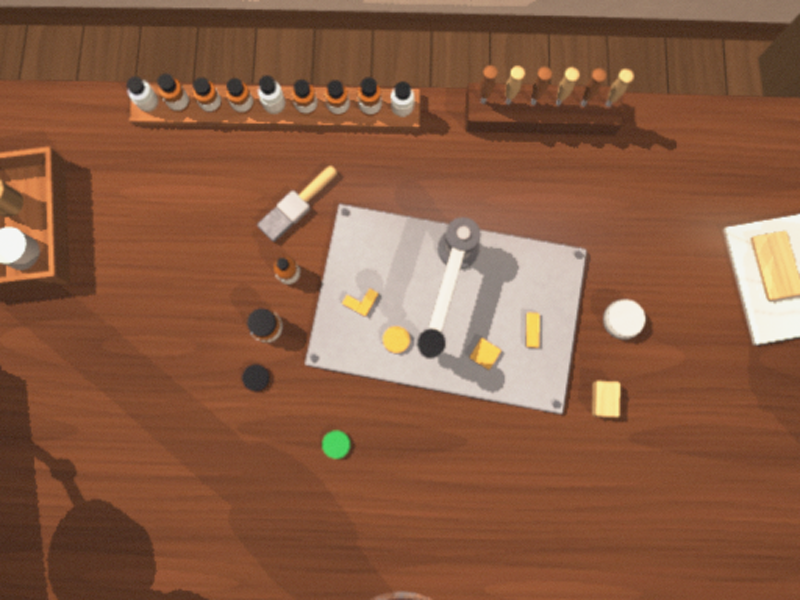

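View pics/side1.png

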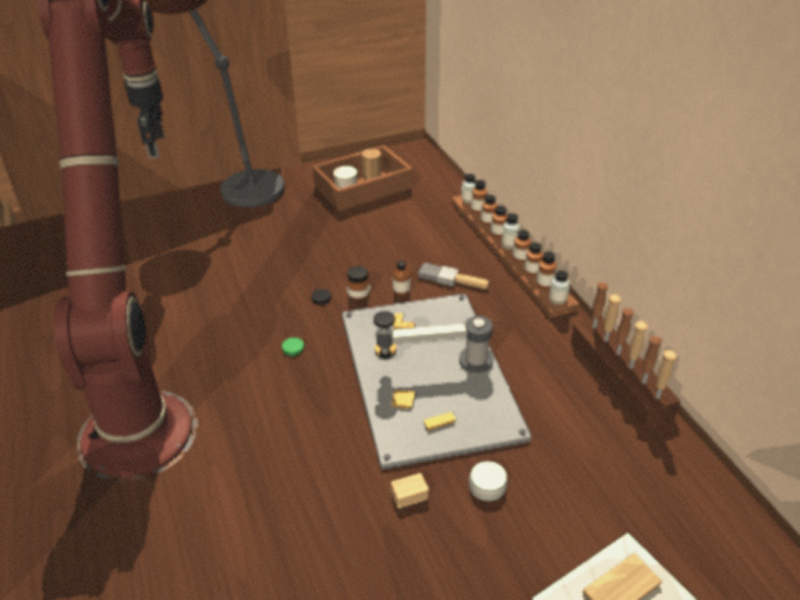

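The top view shows the corner piece at (362,302), the brass disc at (397,340), the square at (486,352) and the strap at (533,330). A black disc at (257,377) and a green one at (336,445) lie off the jig. Only (397,340) is brass, round and on the jig. I'll confirm it in an enlarged crop and measure.

```bash
cat >> h.py <<'E'
def load(n): return pickle.load(open(f'{n}.pkl','rb'))
def ray(c,uv,z):
    """world point at height z seen at native pixel uv (static cams)"""
    p=cv2.undistortPoints(np.array([[uv]],float),c['mtx'],c['dist'])[0,0]
    d=c['R'].T@np.array([p[0],p[1],1]); o=-c['R'].T@c['t']
    return o+d*(z-o[2])/d[2]
def crop(c,x0,y0,w,h,k,name):
    im=c['color'][y0:y0+h,x0:x0+w,::-1]
    cv2.imwrite('pics/'+name,cv2.resize(im,None,fx=k,fy=k,interpolation=cv2.INTER_CUBIC))
E
python3 - <<'E'
from h import *
s,c=load('top'); crop(c,190,125,195,145,4,'top_crop.png')
im=cv2.cvtColor(c['color'],cv2.COLOR_RGB2HSV)
m=((im[...,0]>15)&(im[...,0]<32)&(im[...,1]>140)&(im[...,2]>120)).astype(np.uint8)
m[:, :195]=0;m[:,375:]=0;m[:130]=0;m[265:]=0
n,l,st,ce=cv2.connectedComponentsWithStats(m)
for i in range(1,n):
    if st[i,4]>20: print(ce[i],st[i], ray(c,ce[i],0.024), c['z_map'][int(ce[i][1]),int(ce[i][0])])
E
```

```text
[231.2987013  193.48051948] [220 186  22  16 154] [0.55550972 0.07632025 0.024     ] 1.2387519
[340.69811321 211.25157233] [337 201   8  21 159] [ 0.5172457  -0.20004067  0.024     ] 1.2314831
[253.39423077 216.83653846] [246 209  16  17 208] [0.4975578  0.01892048 0.024     ] 1.2296872
[310.05339806 225.97087379] [301 217  19  19 206] [ 0.47823624 -0.12311374  0.024     ] 1.2220671
```

View pics/top_crop.png

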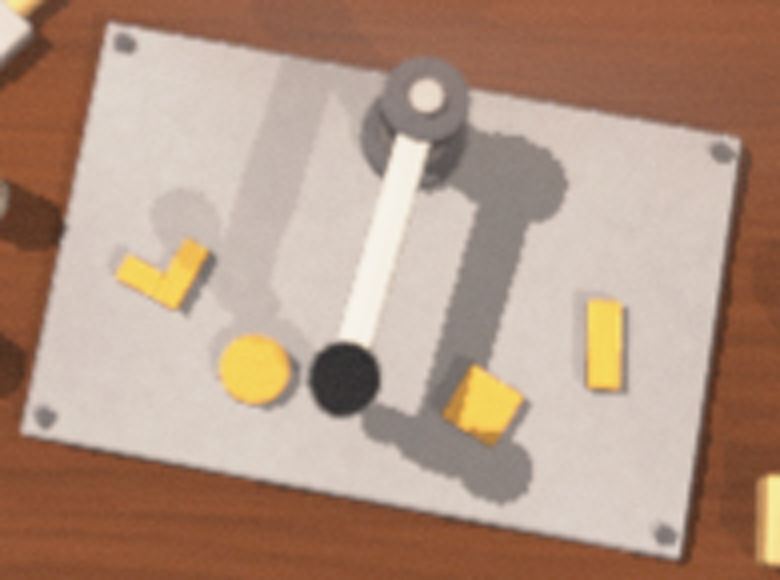

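```bash
python3 - <<'E'
from h import *
s,c=load('top')
f=lambda u,v:(190+(u+.5)/4-.5,125+(v+.5)/4-.5)
P=lambda u,v,z:ray(c,f(u,v),z)[:2]
C=[P(108,24,.014),P(741,138,.014),P(682,560,.014),P(22,434,.014)]
for a in C: print('corner',a.round(4))
print([np.linalg.norm(C[i]-C[(i+1)%4]).round(4) for i in range(4)])
# fit jig pose: corners jig frame: which is robot side = -x
J=np.array([[.04,.21],[.04,-.21],[-.235,-.21],[-.235,.21]]);W=np.array(C)
a=J-J.mean(0);b=W-W.mean(0);U,S,V=np.linalg.svd(a.T@b);R=(U@V).T;t=W.mean(0)-R@J.mean(0)
print('jig',t,np.arctan2(R[1,0],R[0,0]),'res',(W-(J@R.T+t)).round(4).tolist())
hub=P(427,99,.116);cap=P(345,378,.148);disc=P(256,370,.024)
print('hub',hub,'cap',cap,'disc',disc)
for n,p in(('cap',cap),('disc',disc)):
  for o in (t,hub):
    d=R.T@(p-o); print(n,np.linalg.norm(d),'ang',np.arctan2(-d[1],-d[0]))
# depth points of cap
z=c['z_map'];K=c['mtx']
def dp(u,v):
    p=cv2.undistortPoints(np.array([[[u,v]]],float),K,c['dist'])[0,0];Z=z[int(round(v)),int(round(u))]
    return c['R'].T@(np.array([p[0]*Z,p[1]*Z,Z])-c['t'])
print('depth cap',dp(*f(345,378)),'disc',dp(*f(256,370)),'hub',dp(*f(427,120)),dp(*f(427,96)),'bar',dp(*f(385,240)))
E
```

```text
corner [0.7233 0.121 ]
corner [ 0.6571 -0.2918]
corner [ 0.3861 -0.2491]
corner [0.4538 0.1642]
[np.float64(0.4181), np.float64(0.2743), np.float64(0.4189), np.float64(0.2729)]
jig [ 0.65133723 -0.07941224] -0.1597279975319509 res [[-0.001, -0.0005], [-0.0004, 0.0013], [0.0002, 0.0002], [0.0011, -0.0011]]
hub [ 0.64995301 -0.07956405] cap [ 0.47784478 -0.03217081] disc [0.49684598 0.01832382]
cap 0.179809301250976 ang -0.10612330608206395
cap 0.1785143270008553 ang -0.10898106465018306
disc 0.18281106221700147 ang -0.4043404933244676
disc 0.18172451413534277 ang -0.40911879971230347
depth cap [ 0.47858372 -0.03242571  0.14205102] disc [0.49669328 0.01832039 0.02520088] hub [ 0.63753064 -0.07982166  0.11416588] [ 0.6522211  -0.07967705  0.11447089] bar [ 0.56546078 -0.05616632  0.10743761]
```

The crop confirms the plain brass disc at crop pixel (256,370). The jig comes out at (0.651, -0.0795) with yaw -0.160. The arm sits at -0.106 rad and the disc at about -0.406 rad, at a radius of 0.182 m. I'll move over with the fingers shut, staying high, to the -y side of the bar.

step_arm(
  series=[
    [-2.5,-2.8,0,0,0,0,0],
    [-2.5,-2.8,0,0,0,0,0],
    [-2.5,-2.8,0,0,0,0,0],
    [-2.5,-2.8,0,0,0,0,0],
    [-2.5,-2.8,0,0,0,0,0],
    [-2.5,-2.8,0,0,0,0,0],
    [-2.5,-2.8,0,0,0,0,0],
    [-2.5,-2.8,0,0,0,0,0],
    [-2.5,-2.8,0,0,0,0,0],
    [-2.5,-2.8,0,0,0,0,0],
  ],
)

```text
clock: 0.93
eef_pos: [0.3388, 0.2816, 0.237]
ee_rot: [-0.005, 0.126, 0.992, -0.003]
force: [1.0, 0.7, 0.2]
width: -0.002
```

step_arm(
  series=[
    [-2.7,-3.1,0,0,0,0,0],
    [-2.7,-3.1,0,0,0,0,0],
    [-2.7,-3.1,0,0,0,0,0],
    [-2.7,-3.1,0,0,0,0,0],
    [-2.7,-3.1,0,0,0,0,0],
    [-2.7,-3.1,0,0,0,0,0],
    [-2.7,-3.1,0,0,0,0,0],
    [-2.7,-3.1,0,0,0,0,0],
    [-2,-2,0,0,0,0,0],
    [0,0,0,0,0,0,0],
  ],
)

```text
clock: 1.77
eef_pos: [0.5013, -0.0545, 0.2356]
ee_rot: [-0.005, 0.131, 0.991, -0.006]
force: [-0.0, -0.5, -0.5]
width: -0.0
```

```bash
cat >> h.py <<'E'
from scipy.spatial.transform import Rotation as Ro
def go(x,y,z=None):
    s=status.sense();q=s['ee_rot'];R=Ro.from_quat([q[1],q[2],q[3],q[0]]);p=s['eef_pos']
    d=np.array([x,y,p[2] if z is None else z])-p
    print('t',s['clock'],'at',p.round(4),'F',s['force'].round(1),'tool cm',(R.inv().apply(d)*100).round(2),'rot-err(tool)',(R.inv()*Ro.from_quat([.135,.9908,0,0])).as_rotvec().round(3))
    print(R.as_matrix().round(3).tolist())
E
python3 - <<'E'
from h import *
go(.5245,-.087)
s,c=snap('top'); cv2.imwrite('pics/top2.png',cv2.resize(c['color'][:,:,::-1],(800,600),interpolation=cv2.INTER_CUBIC))
s,c=snap('side'); cv2.imwrite('pics/side2.png',cv2.resize(c['color'][:,:,::-1],(800,600),interpolation=cv2.INTER_CUBIC))
E
```

```text
t 1.7667 at [ 0.5013 -0.0545  0.2356] F [-0.  -0.5 -0.5] tool cm [-3.08 -2.54  0.01] rot-err(tool) [-0.013 -0.007  0.008]
[[-0.966, 0.26, -0.011], [0.26, 0.965, -0.01], [0.008, -0.013, -1.0]]
```

View pics/top2.png

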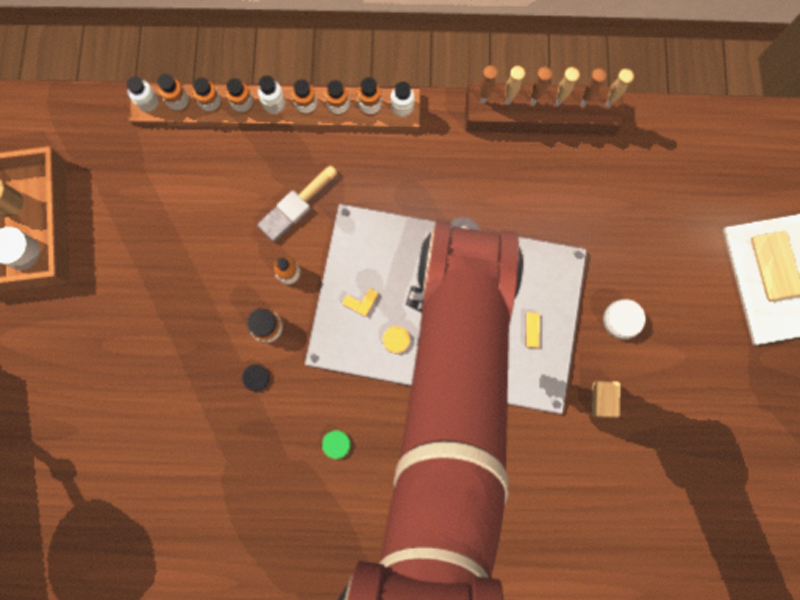

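View pics/side2.png

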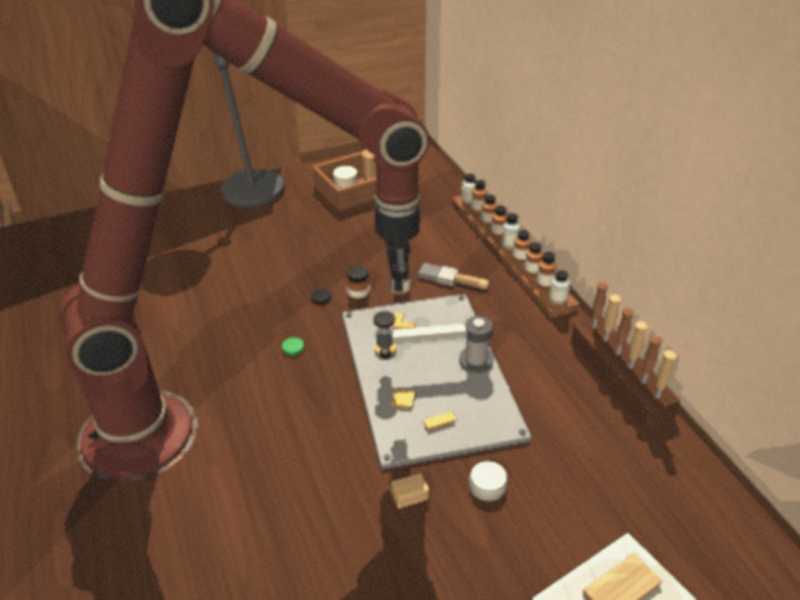

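The top view is blocked by the forearm, while the side view shows the jig clearly, with the cap at (384,320) and nothing disturbed. I'll go on to the start point and then descend.

step_arm(
  series=[
    [-1.8,-1.6,0,-0.013,-0.007,0,0],
    [-1.5,-1.4,0,0,0,0,0],
    [-0.3,-0.3,0,0,0,0,0],
    [0,0,0,0,0,0,0],
  ],
)

```text
clock: 2.2
eef_pos: [0.5235, -0.0816, 0.2334]
ee_rot: [-0.006, 0.122, 0.993, 0.005]
force: [0.0, 0.6, -0.8]
width: 0.002
```

```bash
python3 - <<'E'
from h import *
go(.5245,-.087,.097)
s,c=snap('wrist'); cv2.imwrite('pics/wrist3.png',cv2.resize(c['color'][:,:,::-1],(800,600),interpolation=cv2.INTER_CUBIC))
print(c['T_tool_cam'])
E
```

```text
t 2.2 at [ 0.5235 -0.0816  0.2334] F [ 0.   0.6 -0.8] tool cm [-0.4  -0.63 13.63] rot-err(tool) [ 0.009 -0.013  0.027]
[[-0.97, 0.242, -0.01], [0.242, 0.97, 0.012], [0.013, 0.009, -1.0]]
[[-5.26864721e-04 -9.63651771e-01 -2.67160976e-01  6.77874447e-02]
 [ 9.99999848e-01 -5.50553447e-04  1.37638480e-05 -5.36044366e-04]
 [-1.60349953e-04 -2.67160928e-01  9.63651915e-01 -1.28268258e-01]
 [ 0.00000000e+00  0.00000000e+00  0.00000000e+00  1.00000000e+00]]
```

View pics/wrist3.png

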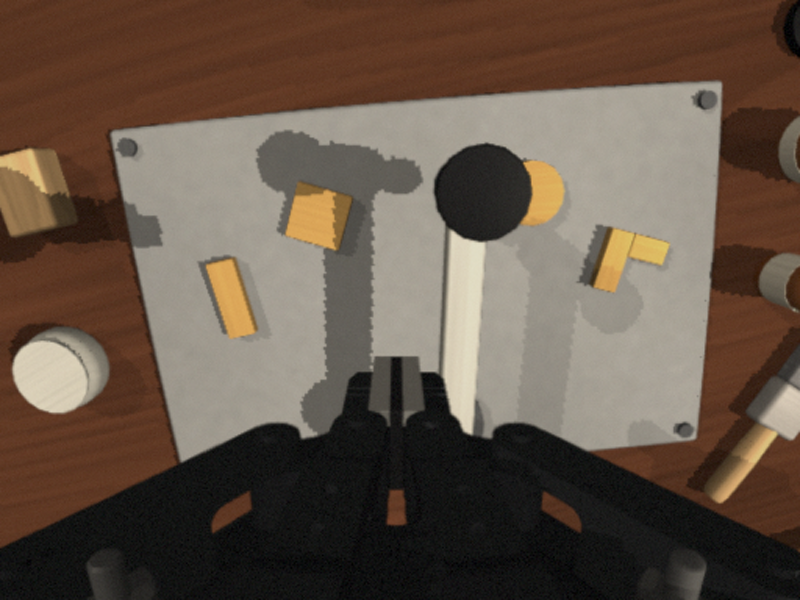

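The wrist view shows the shut pads at about (395,375) to the left of the bar (465,330), with the cap at (483,192) and the disc partly under it at (545,192). The pads are clear, so I'll descend.

step_arm(
  series=[
    [-0.3,-0.6,2.0,0.009,-0.013,0.02,0],
    [0,-0.2,3.0,0,0,0,0],
    [0,0,3.0,0,0,0,0],
    [0,0,3.0,0,0,0,0],
    [0,0,1.5,0,0,0,0],
    [0,0,0,0,0,0,0],
  ],
)

```text
clock: 2.75
eef_pos: [0.5233, -0.0741, 0.1071]
ee_rot: [0.002, 0.123, 0.992, 0.005]
force: [0.2, -0.2, -0.6]
width: 0.0
```

```bash
python3 - <<'E'
from h import *
go(.5245,-.087,.097)
s,c=snap('wrist'); cv2.imwrite('pics/wrist4.png',cv2.resize(c['color'][:,:,::-1],(800,600),interpolation=cv2.INTER_CUBIC))
E
```

```text
t 2.75 at [ 0.5233 -0.0741  0.1071] F [ 0.2 -0.2 -0.6] tool cm [-0.43 -1.23  1.  ] rot-err(tool) [0.01  0.003 0.025]
[[-0.97, 0.244, 0.005], [0.244, 0.97, 0.009], [-0.003, 0.01, -1.0]]
```

View pics/wrist4.png

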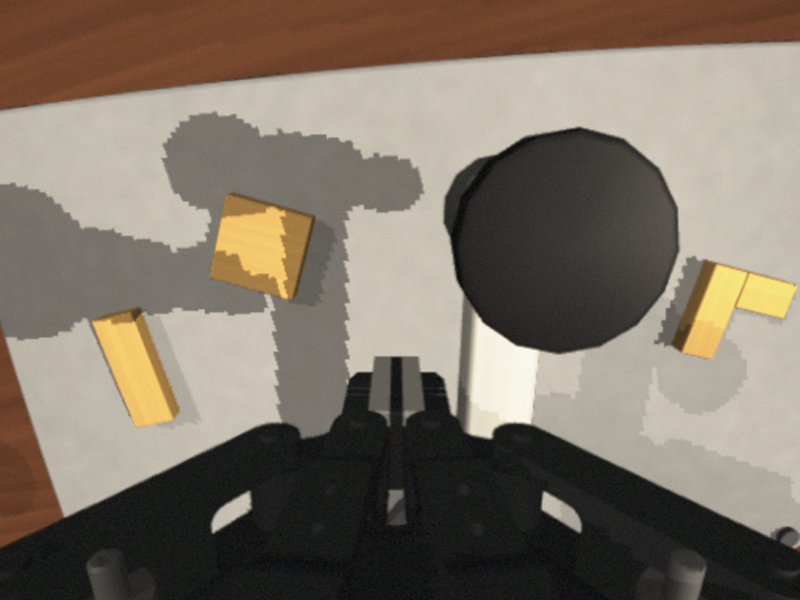

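step_arm(
  series=[
    [0,0,0.9,0.01,0,0.02,0],
    [0,0.5,0.2,0,0,0,0],
    [0,0.6,0,0,0,0,0],
    [0,0.6,0,0,0,0,0],
    [0,0,0,0,0,0,0],
  ],
)

```text
clock: 3.22
eef_pos: [0.529, -0.0549, 0.1001]
ee_rot: [0.004, 0.132, 0.991, -0.001]
force: [-0.5, -0.7, 0.2]
width: 0.003
```

```bash
python3 - <<'E'
from h import *
go(.5366,-.036,.097)
s,c=snap('wrist'); cv2.imwrite('pics/wrist5.png',cv2.resize(c['color'][:,:,::-1],(800,600),interpolation=cv2.INTER_CUBIC))
E
```

```text
t 3.2167 at [ 0.529  -0.0549  0.1001] F [-0.5 -0.7  0.2] tool cm [-0.23  2.03  0.31] rot-err(tool) [-0.001  0.008  0.005]
[[-0.965, 0.263, 0.007], [0.263, 0.965, -0.003], [-0.008, -0.001, -1.0]]
```

View pics/wrist5.png

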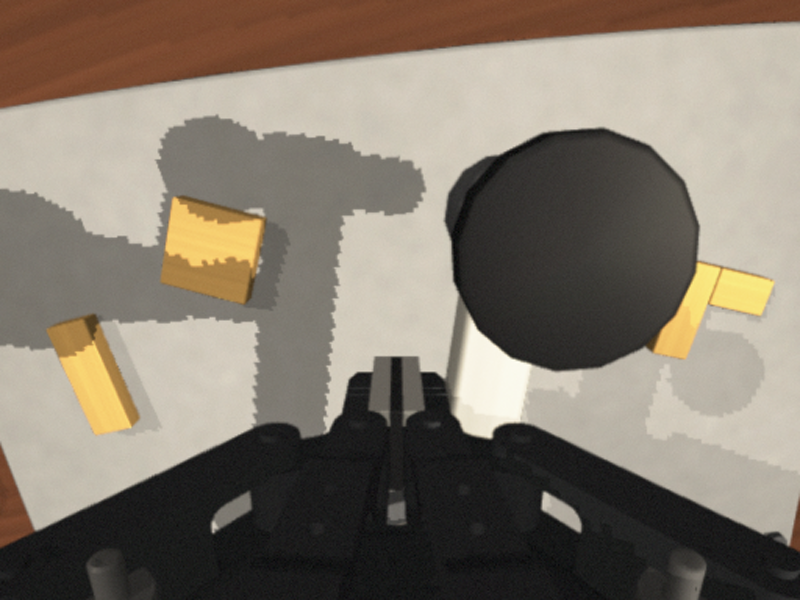

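```bash
cat >> h.py <<'E'
JO=np.array([.6512,-.0795]);YAW=-.1597;DISC=np.array([.4968,.0183])
def cappos(name='wrist'):
    s,c=snap(name);z=c['z_map'];h,w=z.shape
    vv,uu=np.mgrid[0:h,0:w]
    p=cv2.undistortPoints(np.stack([uu,vv],-1).reshape(-1,1,2).astype(float),c['mtx'],c['dist']).reshape(h,w,2)
    X=np.dstack([p[...,0]*z,p[...,1]*z,z])
    if name=='wrist':
        T=c['T_tool_cam'];q=s['ee_rot'];R=Ro.from_quat([q[1],q[2],q[3],q[0]]).as_matrix()
        X=(X@T[:3,:3].T+T[:3,3])@R.T+s['eef_pos']
    else: X=(X-c['t'])@c['R']
    g=c['color'].max(2)
    near=np.hypot(X[...,0]-JO[0],X[...,1]-JO[1])
    m=(z>0)&(abs(X[...,2]-CZ)<.008)&(abs(near-.18)<.03)&(g<110)
    n,l,st,ce=cv2.connectedComponentsWithStats(m.astype(np.uint8))
    i=1+np.argmax(st[1:,4]); P=X[l==i]
    (cx,cy),r=cv2.minEnclosingCircle(P[:,:2].astype(np.float32))
    P2=np.array([cx,cy]);d=Ro.from_euler('z',-YAW).apply([*(P2-JO),0])
    print(name,'cap circle',P2.round(4),'r',round(r,4),'median',np.median(P,0).round(4),'n',len(P),'px',ce[i].round(1),
      'R',np.linalg.norm(d).round(4),'ang',np.arctan2(-d[1],-d[0]).round(4),'to disc',(DISC-P2).round(4))
CZ=.148
E
python3 - <<'E'
from h import *
cappos('wrist');cappos('side')
E
```

```text
wrist cap circle [ 0.4862 -0.0123] r 0.0211 median [ 0.4844 -0.013   0.1476] n 19048 px [368.4 157.6] R 0.1781 ang -0.2271 to disc [0.0106 0.0306]
side cap circle [ 0.484  -0.0167] r 0.0224 median [ 0.4836 -0.0162  0.1461] n 108 px [244.9 199.4] R 0.1786 ang -0.1997 to disc [0.0128 0.035 ]
```

step_arm(
  series=[
    [-0.1,0.5,0.1,0,0,0.04,0],
    [-0.1,0.5,0.1,0,0,0.04,0],
    [-0.1,0.5,0,0,0,0.04,0],
    [0,0.2,0,0,0,0,0],
    [0,0,0,0,0,0,0],
  ],
)

```text
clock: 3.78
eef_pos: [0.5344, -0.0439, 0.0994]
ee_rot: [0.002, 0.197, 0.98, -0.003]
force: [-0.7, -0.9, -0.8]
width: -0.005
```

```bash
python3 - <<'E'
from h import *
go(.5366,-.036,.097)
cappos('wrist');cappos('side')
E
```

```text
t 3.7833 at [ 0.5344 -0.0439  0.0994] F [-0.7 -0.9 -0.8] tool cm [0.11 0.81 0.24] rot-err(tool) [-0.005  0.004 -0.125]
[[-0.923, 0.386, 0.002], [0.386, 0.923, -0.006], [-0.005, -0.004, -1.0]]
wrist cap circle [0.4935 0.0038] r 0.0209 median [0.4918 0.0034 0.1476] n 19955 px [363.  144.6] R 0.1784 ang -0.3263 to disc [0.0033 0.0145]
side cap circle [ 0.4933 -0.0015] r 0.0223 median [ 0.4915 -0.0013  0.1462] n 110 px [245.6 195.4] R 0.1762 ang -0.2993 to disc [0.0035 0.0198]
```

step_arm(
  series=[
    [-0.1,0.5,0.1,0,0,0.03,0],
    [-0.1,0.5,0.1,0,0,0.03,0],
    [0,0.4,0,0,0,0,0],
    [0,0,0,0,0,0,0],
  ],
)

```text
clock: 4.22
eef_pos: [0.5404, -0.0345, 0.098]
ee_rot: [0.001, 0.228, 0.974, -0.003]
force: [-0.6, 0.3, -0.3]
width: 0.001
```

```bash
python3 - <<'E'
from h import *
go(.5366,-.036,.097)
cappos('wrist');cappos('side')
s,c=load('side'); crop(c,200,150,140,105,5,'side6.png')
s,c=load('wrist'); cv2.imwrite('pics/wrist6.png',cv2.resize(c['color'][:,:,::-1],(800,600),interpolation=cv2.INTER_CUBIC))
E
```

```text
t 4.2167 at [ 0.5404 -0.0345  0.098 ] F [-0.6  0.3 -0.3] tool cm [ 0.27 -0.3   0.11] rot-err(tool) [-0.006  0.002 -0.189]
[[-0.896, 0.444, -0.0], [0.444, 0.896, -0.007], [-0.003, -0.006, -1.0]]
wrist cap circle [0.502  0.0188] r 0.0211 median [0.5004 0.0182 0.1476] n 20907 px [374.2 138.2] R 0.1787 ang -0.4228 to disc [-0.0052 -0.0005]
side cap circle [0.5013 0.0148] r 0.0231 median [0.4997 0.0131 0.146 ] n 116 px [246.5 192. ] R 0.1771 ang -0.402 to disc [-0.0045  0.0035]
```

View pics/side6.png

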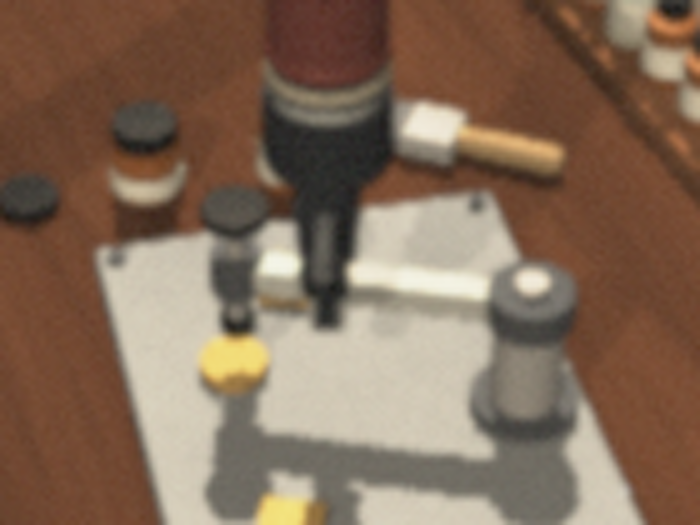

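View pics/wrist6.png

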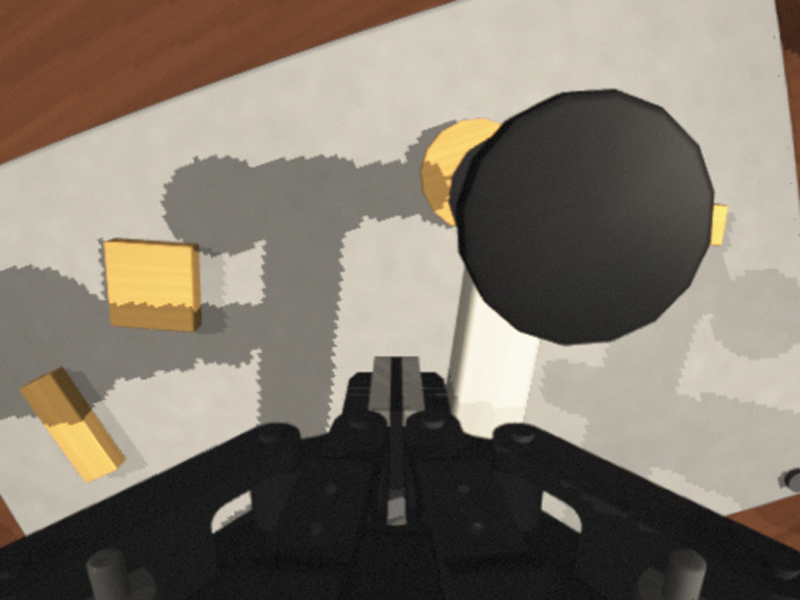

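```bash
python3 - <<'E'
from h import *
s,c=load('side')
f=lambda u,v:(200+(u+.5)/5-.5,150+(v+.5)/5-.5)
print('disc',ray(c,f(234,360),.024),'foot',ray(c,f(237,329),.05),'cap',ray(c,f(235,210),.148),'hub',ray(c,f(532,294),.116))
s,c=load('wrist');T=c['T_tool_cam'];q=s['ee_rot'];R=Ro.from_quat([q[1],q[2],q[3],q[0]]).as_matrix()
def wr(u,v,z):
    u=(u+.5)*.64-.5;v=(v+.5)*.64-.5
    p=cv2.undistortPoints(np.array([[[u,v]]],float),c['mtx'],c['dist'])[0,0]
    o=R@T[:3,3]+s['eef_pos'];d=R@T[:3,:3]@np.array([p[0],p[1],1]);return (o+d*(z-o[2])/d[2])[:2]
E=np.array([wr(*x,.024) for x in [(480,119),(460,122),(440,136),(427,153),(422,172),(425,194),(437,216)]])
from scipy.optimize import least_squares
r=least_squares(lambda x:np.hypot(*(E-x).T)-.022,[.497,.018]);print('wrist disc',r.x,r.fun.round(4))
E
```

```text
disc [0.49763684 0.01606593 0.024     ] foot [0.49999608 0.01535896 0.05      ] cap [0.49981133 0.01219952 0.148     ] hub [ 0.64654586 -0.09140076  0.116     ]
wrist disc [0.50012517 0.02036343] [-0.0001  0.0001 -0.0002  0.0001  0.0001 -0.0002  0.0001]
```

Both views agree. The foot is about 2.5 mm from the disc centre: the wrist view gives cap (.502,.019) against disc (.500,.020), and the side view gives foot (.500,.015) against disc (.498,.016). I'll back off sideways, let it rest, then rise.

step_arm(
  series=[
    [0,-1.0,0,0,0,0,0],
    [0,-1.5,0,0,0,0,0],
    [0,-1.0,0,0,0,0,0],
    [0,0,-2.5,0,0,0,0],
    [0,0,-3.5,0,0,0,0],
    [0,0,-3.5,0,0,0,0],
    [0,0,-2,0,0,0,0],
    [0,0,0,0,0,0,0],
  ],
)

```text
clock: 4.98
eef_pos: [0.523, -0.0715, 0.2174]
ee_rot: [0.001, 0.229, 0.973, -0.002]
force: [0.1, 0.6, -0.6]
width: 0.002
```

```bash
python3 - <<'E'
from h import *
go(.501,.0175,.19)
cappos('wrist');cappos('side')
s,c=load('wrist'); cv2.imwrite('pics/wrist7.png',cv2.resize(c['color'][:,:,::-1],(800,600),interpolation=cv2.INTER_CUBIC))
E
```

```text
t 4.9833 at [ 0.523  -0.0715  0.2174] F [ 0.1  0.6 -0.6] tool cm [5.94 7.   2.69] rot-err(tool) [-0.005  0.003 -0.191]
[[-0.895, 0.446, 0.001], [0.446, 0.895, -0.005], [-0.003, -0.004, -1.0]]
wrist cap circle [0.5021 0.0182] r 0.0211 median [0.5009 0.0177 0.1476] n 3636 px [369.6 115.5] R 0.1783 ang -0.4206 to disc [-0.0053  0.0001]
side cap circle [0.5018 0.0154] r 0.0227 median [0.5006 0.0127 0.1455] n 113 px [246.5 191.8] R 0.177 ang -0.4062 to disc [-0.005   0.0029]
```

View pics/wrist7.png

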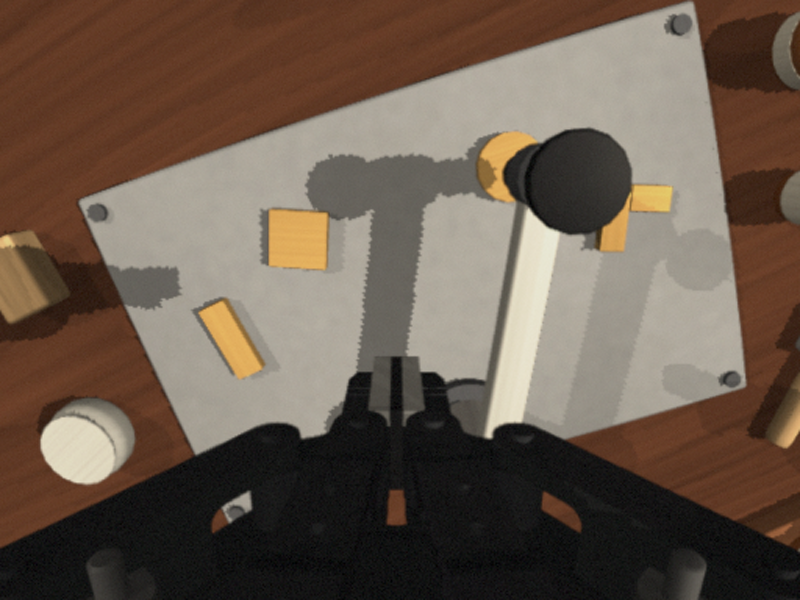

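The arm stayed put with the plunger up (cap at z 0.148), and the disc at (512,165) sits under the foot in line with the view. Next I'll move over the cap.

step_arm(
  series=[
    [2.0,2.4,0.3,0,0,0,0],
    [2.0,2.4,0.5,0,0,0,0],
    [1.5,1.8,0.5,0,0,0,0],
    [0.8,0.9,0.3,0,0,0,0],
    [0,0,0,0,0,0,0],
    [0,0,0,0,0,0,0],
  ],
)

```text
clock: 5.58
eef_pos: [0.4927, 0.0232, 0.1896]
ee_rot: [-0.008, 0.232, 0.973, -0.006]
force: [0.6, -0.3, 0.1]
width: -0.001
```

```bash
python3 - <<'E'
from h import *
go(.501,.0175,.165)
s,c=snap('side'); crop(c,200,150,140,105,5,'side8.png')
E
```

```text
t 5.5833 at [0.4927 0.0232 0.1896] F [ 0.6 -0.3  0.1] tool cm [-1.03 -0.09  2.45] rot-err(tool) [-0.014 -0.014 -0.197]
[[-0.892, 0.451, -0.018], [0.451, 0.892, -0.008], [0.012, -0.015, -1.0]]
```

View pics/side8.png

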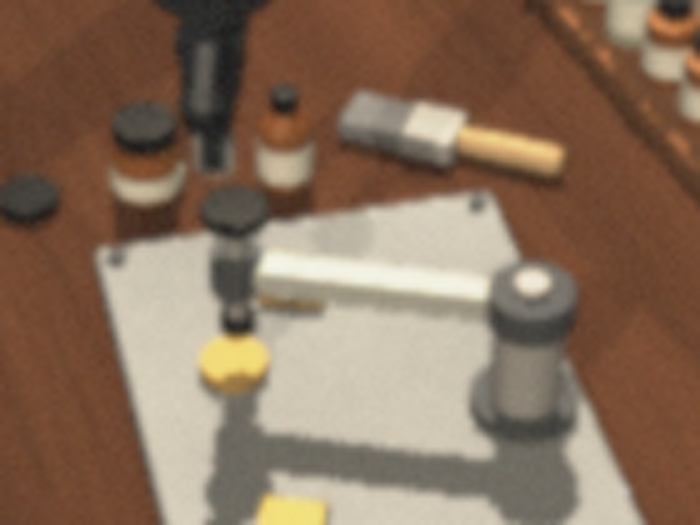

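The side view shows the pads' tip at (215,165), above and slightly to the robot side of the cap (235,210). I'll correct by 1 cm, then lower to just above the cap.

step_arm(
  series=[
    [-0.7,-0.1,0.5,-0.01,-0.01,0,0],
    [-0.4,0,0.8,0,0,0,0],
    [0,0,0.5,0,0,0,0],
    [0,0,0,0,0,0,0],
  ],
)

```text
clock: 5.97
eef_pos: [0.5043, 0.0103, 0.1698]
ee_rot: [0.0, 0.236, 0.972, -0.003]
force: [0.7, -0.0, 0.3]
width: -0.001
```

```bash
python3 - <<'E'
from h import *
go(.501,.0175,.165)
E
```

```text
t 5.9667 at [0.5043 0.0103 0.1698] F [ 0.7 -0.   0.3] tool cm [0.63 0.49 0.48] rot-err(tool) [-0.007  0.001 -0.206]
[[-0.888, 0.459, -0.001], [0.459, 0.888, -0.007], [-0.002, -0.006, -1.0]]
```

step_arm(
  series=[
    [0.4,0.4,0,0,0,0,0],
    [0,0,0,0,0,0,0],
    [0,0,0,0,0,0,0],
  ],
)

```text
clock: 6.22
eef_pos: [0.5027, 0.014, 0.1691]
ee_rot: [-0.0, 0.238, 0.971, -0.004]
force: [-0.9, -1.0, 0.1]
width: -0.002
```

```bash
python3 - <<'E'
from h import *
go(.501,.0175,.165)
E
```

```text
t 6.2167 at [0.5027 0.014  0.1691] F [-0.9 -1.   0.1] tool cm [0.31 0.24 0.41] rot-err(tool) [-0.008  0.001 -0.21 ]
[[-0.887, 0.463, -0.002], [0.463, 0.887, -0.008], [-0.002, -0.008, -1.0]]
```

step_arm(
  series=[
    [0.2,0.2,0.4,0,0,0,0],
    [0,0,0.5,0,0,0,0],
    [0,0,0.5,0,0,0,0],
    [0,0,0.5,0,0,0,0],
  ],
)

```text
clock: 6.55
eef_pos: [0.5025, 0.0175, 0.1509]
ee_rot: [0.002, 0.237, 0.971, -0.003]
force: [-1.8, -0.4, 4.0]
width: -0.005
```

```bash
python3 - <<'E'
from h import *
go(.501,.0175,.136)
CZ=.14
s,c=snap('side'); crop(c,200,150,140,105,5,'side9.png')
E
```

```text
t 6.55 at [0.5025 0.0175 0.1509] F [-1.8 -0.4  4. ] tool cm [ 0.14 -0.06  1.49] rot-err(tool) [-0.006  0.004 -0.209]
[[-0.887, 0.461, 0.001], [0.461, 0.887, -0.007], [-0.004, -0.005, -1.0]]
```

View pics/side9.png

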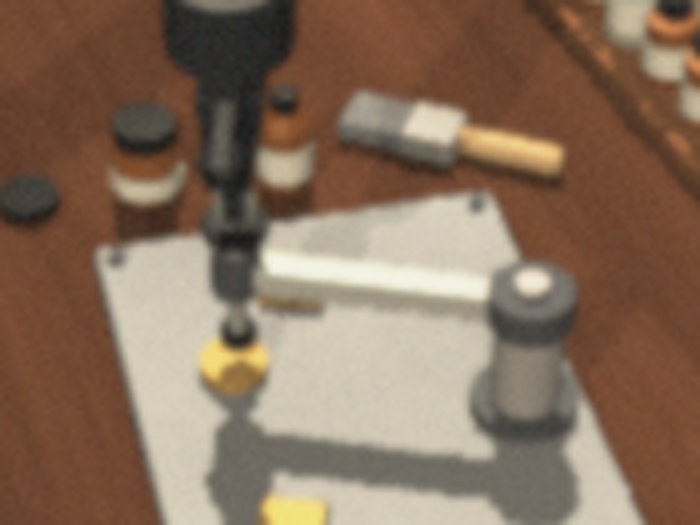

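The plunger is going down at 4 N and the foot is nearing the disc, still over its middle. I'll carry on gently.

step_arm(
  series=[
    [0,0,0.5,0,0,0,0],
    [0,0,0.5,0,0,0,0],
    [0,0,0.4,0,0,0,0],
  ],
)

```text
clock: 6.85
eef_pos: [0.5028, 0.0175, 0.1358]
ee_rot: [0.002, 0.237, 0.971, -0.003]
force: [-9.2, 0.6, 49.4]
width: -0.001
```

step_arm(
  series=[
    [0,0,-0.05,0,0,0,0],
    [0,0,0,0,0,0,0],
    [0,0,0,0,0,0,0],
  ],
)

```text
clock: 7.1
eef_pos: [0.503, 0.0174, 0.1361]
ee_rot: [0.002, 0.238, 0.971, -0.003]
force: [-1.5, -0.5, 6.0]
width: -0.005
```

```bash
python3 - <<'E'
from h import *
go(.501,.0175,.136)
s,c=snap('side'); crop(c,200,150,140,105,5,'side10.png')
E
```

```text
t 7.1 at [0.503  0.0174 0.1361] F [-1.5 -0.5  6. ] tool cm [ 0.18 -0.08  0.01] rot-err(tool) [-0.005  0.004 -0.209]
[[-0.887, 0.462, 0.002], [0.462, 0.887, -0.006], [-0.005, -0.005, -1.0]]
```

View pics/side10.png

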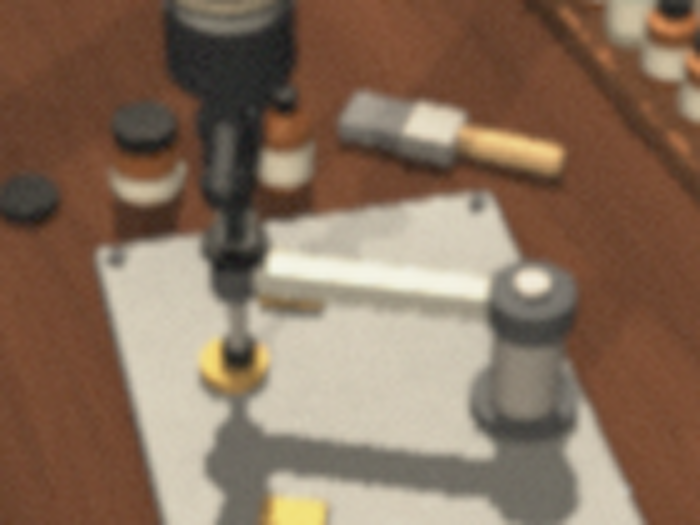

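The foot (237,352) sits on the disc. The tip height of 0.122 m matches 26 mm of travel, and the force rose hard at that point. I'll go straight up, then swing clear to check from the top.

step_arm(
  series=[
    [0,0,-1,0,0,0,0],
    [0,0,-2,0,0,0,0],
    [0,0,-3,0,0,0,0],
    [0,0,-3,0,0,0,0],
    [0,0,-2,0,0,0,0],
    [0.5,3,0,0,0,0,0],
    [0.5,3.5,0,0,0,0,0],
    [0.5,3.5,0,0,0,0,0],
    [0.5,3.5,0,0,0,0,0],
    [0.5,3.5,0,0,0,0,0],
  ],
)

```text
clock: 7.98
eef_pos: [0.5615, 0.173, 0.2513]
ee_rot: [0.002, 0.249, 0.968, -0.006]
force: [0.9, -0.3, -0.3]
width: 0.002
```

step_arm(
  series=[
    [1,3.5,0,0,0,0,0],
    [1,3.5,0,0,0,0,0],
    [1,3.5,0,0,0,0,0],
    [0.5,2,0,0,0,0,0],
    [0,0,0,0,0,0,0],
    [0,0,0,0,0,0,0],
  ],
)

```text
clock: 8.48
eef_pos: [0.5907, 0.3173, 0.247]
ee_rot: [0.001, 0.243, 0.97, -0.004]
force: [0.2, -0.5, 0.2]
width: 0.002
```

```bash
python3 - <<'E'
import h
from h import *
go(.501,.0175,.136)
h.CZ=.122
cappos('side');cappos('top')
s,c=load('side'); crop(c,200,150,140,105,5,'side11.png')
s,c=load('top'); crop(c,150,100,260,190,3,'top11.png')
E
```

```text
t 8.4833 at [0.5907 0.3173 0.247 ] F [ 0.2 -0.5  0.2] tool cm [ -6.16 -30.6   11.31] rot-err(tool) [-0.007  0.004 -0.219]
[[-0.882, 0.471, 0.001], [0.471, 0.882, -0.007], [-0.004, -0.006, -1.0]]
side cap circle [0.5015 0.015 ] r 0.0235 median [0.4996 0.0131 0.1194] n 107 px [246.4 198.6] R 0.177 ang -0.4034 to disc [-0.0047  0.0033]
top cap circle [0.5    0.0188] r 0.0206 median [0.5002 0.0195 0.1215] n 229 px [253.3 210.5] R 0.1804 ang -0.4164 to disc [-0.0032 -0.0005]
```

View pics/side11.png

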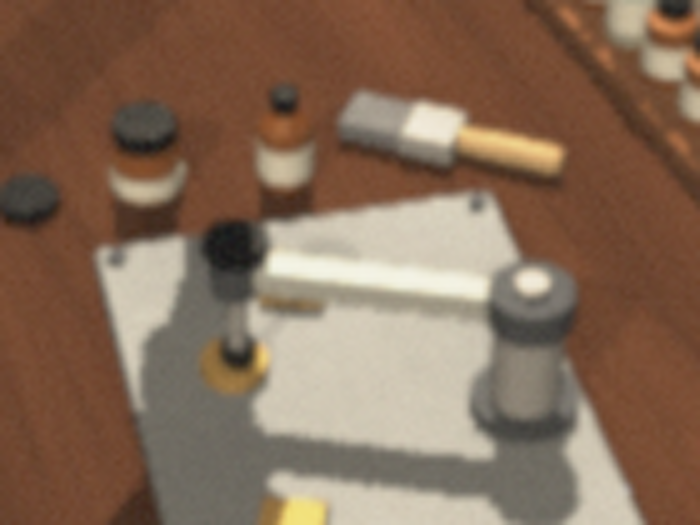

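View pics/top11.png

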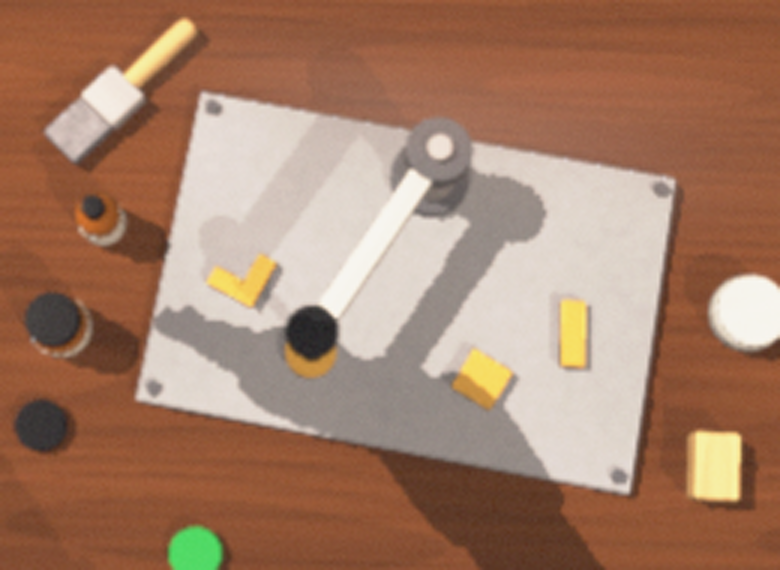

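The cap stands at z ≈ 0.1215 in the top view, so the plunger is about 26 mm down. Its axis is about 3 mm from the disc's measured centre, the other pieces look undisturbed, and the robot is clear. Handing in.

```bash
python3 -c "
from bench import arm
print(arm.close_job())"
```

```text
the job is handed in; nothing more can be done
None
```

The round brass plate is clamped, and I handed the job in at about 8.6 s of the 48 s; no verdict is reported. I pushed the swing arm by its bar with the shut fingers, from -0.11 to about -0.41 rad. It came to rest with the plunger still up. I then pressed the cap down until the foot met the plate and backed the arm away.

- **Foot over the plate:** about 2.5 mm off centre before pressing, in both the wrist and side views. After pressing, the top view put it about 3 mm off and the side view about 6 mm off. Those last two use the plate's centre as measured at the start.
- **Plunger depth:** the cap top was at 0.1215 m in the top view, which matches 26 mm of travel. The coarser side view read 0.119 m.
- **Other pieces:** in the last pictures the brass pieces and the things around the jig look unmoved, judged by eye only. The robot was well clear, about 30 cm away.

Two checks stood out:
- **Camera disagreement:** the wrist and side views differed by 3–5 mm on the cap's position, so I relied on the foot-to-plate offset within each view.
- **Pressing force:** the wrist force rose to 49 N for a moment when the foot bottomed out. That is under the 120 N wrist limit. The 40 N limit is for the arm or gripper body, and only the fingertips were pressing.

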